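Close the sample jar with its screw lid

TASK

Set the white lid with the bar grip on the clamped amber sample jar and turn it back (anticlockwise from above) until you feel it drop into the thread; then screw it forward (clockwise) until it is fully home and let go. Leave the small cap, the timer and the tall measuring cylinder where they are.

Things in the scene. Friction and masses are not known exactly. Their poses are not given: they have to be found in the camera images.
- lid_grip (a point): Middle of the bar grip across the top of the loose white plastic screw lid, which lies right way up. Point on the lid's axis, 54 mm above the lid's lower edge, 17 mm above its flat top; x along the bar, z up. Bar 72 mm long, 18 mm wide, rising 34 mm from the flat top. Lid 98 mm across, 37 mm high without the bar, 71 mm with it, about 0.14 kg.
- lid: The same lid, origin on its axis at its lower edge. Inside its skirt (89 mm across) four round lugs, 6 mm thick, centred 6 mm above the lower edge, stand every 90 degrees, in line with and across the bar; the circle through their tips is 72 mm across, so the lid has 2 mm of sideways play on the neck.
- jar_mouth (a point): Centre of the foil-sealed mouth of the amber glass jar (104 mm across), the jar's highest point, 155 mm above the bench, z up; x and y say nothing of the thread. The jar is clamped in a fixed round stand (156 mm across) and cannot turn. Neck 68 mm across, rim bevelled. Bar's middle above this point: lid riding on the thread 43 mm, dropped in 31 mm, fully home 24.5 mm.
- jar_thread (a point): Point on the axis, 8 mm below the mouth, at the flat top of the ribs (84 mm across): right-handed, four starts 90 degrees apart, turned differently each time. Lugs riding on the ribs are barred forward by teeth 7 mm high; turned back at most 90 degrees they drop 12 mm into openings (14 degrees of play), whose back edge resists: if caught on it before dropping, ease forward a little.
- jar_groove (a point): Point on the jar's axis, 20 mm below the mouth: floor of the thread's openings, where the dropped lugs rest. Turned forward (clockwise from above) 57 to 71 degrees from there the lugs follow a groove with 2 mm of vertical play, sink 6.5 mm more and come up against an end stop: fully home. Turning is light, only friction.
- cap_center (a point): Bystander: small white flat screw cap, 52 mm across, 25 mm high, without bar grip, lying on the bench between jar and lid; it does not belong to this jar. Point at its centre.
- timer_center (a point): Bystander: flat white electronic timer, 60 x 75 x 22 mm, loose on the bench; point at its centre.
- cylinder_tall_center (a point): Bystander: empty clear measuring cylinder, 330 mm high, 62 mm across, foot 110 mm across, upright; point on its axis, half-way up. A shorter one stands near it.
There are look-alikes about, which are no part of the job. Leave any purple or red look-alike of the lid alone.

How it is judged:
On the way:
1. the lid's lugs have dropped into the thread: lid level over the neck and at dropped height, not yet screwed down (horizontal distance between lid_grip and jar_mouth below 0.005 m and angle between lid_grip's own z axis and vertical below 0.07 rad and z of lid_grip in the frame of jar_mouth between 0.0275 and 0.0345 m), for 0.1 s.
At the end, for the whole second after the job is handed in: The lid is screwed home on the jar: the middle of its bar no more than 26 mm above the mouth point (24.5 mm is hard against the stop, 31 mm is dropped in but not screwed), within 5 mm of the jar's axis, level within 4 degrees, at rest and released (horizontal distance between lid_grip and jar_mouth below 0.005 m and angle between lid_grip's own z axis and vertical below 0.07 rad and z of lid_grip in the frame of jar_mouth between 0.02 and 0.026 m and linear speed of lid below 0.02 m/s and angular speed of lid below 0.1 rad/s); the robot touches nothing.
It fails at once if the small cap, the timer or the tall measuring cylinder is moved more than 30 mm or knocked over (distance of any of cap_center, timer_center, cylinder_tall_center from where it was at the start of the episode above 0.03 m or angle between any of cap_center, timer_center, cylinder_tall_center's own z axis and vertical above 0.4 rad).
It also fails if it takes over 61 s, if anything falls off the work surface, if the arm or the gripper's body presses on something with over 40 N, if the wrist force passes 120 N, or if a joint passes its speed limit or range.

ROBOT

A 6-joint arm with a two-finger parallel gripper is mounted at the origin on the work surface. World frame = base frame: x ahead of the robot, y to its left, z up, the work surface at z = 0. Lengths are in m, angles in rad, forces in N, time in s.
With the tool pointing down it reaches from about 0.25 to 0.8 m from the base axis. Payload 3.9 kg.
Tool frame: the origin (TCP) lies midway between the tips of the shut fingers; the grasp point (between the pads) lies 19 mm behind it; z points along the fingers, y is the line along which they close (so a half turn about z gives the same grasp; the last joint's range is limited). The gripper opens to 85 mm and grips with 20 to 120 N. Pads are 22 mm wide; open, the fingers measure 114 mm over their backs; the gripper's body (76 mm by 85 mm) begins 54 mm behind the grasp point. The pads swing forward as they close: fully open they stand 13 mm farther back than shut.
Start: joints at [-1.337, 0.26, -0.138, 1.173, 0, 1.571], TCP at [0.122, -0.511, 0.231] pointing down, gripper open.
Joint ranges: [-2.78, 2.78], [-0.83, 1.72], [-1.28, 1.37], [-1.9, 2.12], [-1.57, 1.48], [-3.14, 3.14]. Speed limits (rad/s): [2.57, 2.57, 3.14, 3.14, 3.14, 3.14].

INTERFACE

Orientations are given as a unit quaternion [w, x, y, z].
In Python, from workcell import get_state, read_camera, finish_job gives the robot as it stands.
- The arm moves only by the tool drive_tool, never from a script. Its argument "rows" is a list of rows, each an object of numbers: "claw": the finger opening in m, from 0 to 0.0854; "x", "y", "z": the shift along the tool's x, y, z in m; "ax", "ay", "az": the turn, a rotation vector about the tool's x, y, z in rad. In form: [{"claw": .., "x": .., "y": .., "z": .., "ax": .., "ay": .., "az": ..}, ...]. A call has 1 to 10 rows; each row is the pose to reach, as a shift and turn from the pose commanded when the call began, along the tool's axes at that moment; what a row does not reach only later rows make up. A row lasts 1/8 s, in which the tool goes at most 62.5 mm and 10.7 degrees, less where a joint would pass 70% of its speed; a pose out of reach is approached as far as the arm can. A call with a gripper value outside its range is refused whole. The fingers move at their own pace and stop on an object; "squeeze" is the grip in N (left out, the last holds). Time passes only in rows, so rows that repeat a pose let the fingers close. It gives the time, the measured TCP pose, the force, the opening and the grip force at its end, in the units of the state.
- get_state(): the state, without advancing time (a new reading comes with each control period).
- read_camera(name): name is "scene" or "top" or "wrist"; returns a dict with "img" (384x512x3 uint8, blue, green, red), "vertical_fov" (degrees; the focal length in pixels is half the picture's height over the tangent of half this angle, whatever the lens; pixels are square), "cx", "cy" (the principal point, pixels), "dist_coeffs" ([k1, k2, p1, p2, k3] as OpenCV has them; the pictures are not rectified), "pose" (4x4, takes a point from camera to world coordinates); the wrist camera has in their place "T_tool_cam" (4x4, takes a point from camera to tool coordinates, whose origin is the TCP and whose axes are the flange's). Camera axes: x right, y up, looking along -z (the intrinsics and any distortion apply to the point x, -y, -z); pixel columns grow to the right and rows downward; lengths in m; the calibration is good to about 2 mm. A picture is of the moment at which its call begins: read the wrist's pose just before it. There is no depth.
- finish_job(): hands the job in; it is judged then, once.
The state is a dict: "clock": time; "joints": joint angles; "qvel": joint speeds; "tau": joint torques, N m; "position": TCP position; "tcp_rot": TCP orientation; "ft_force": force on the tool from outside, world axes, zero at the start; "moment": the same for the moment, N m; "finger_gap": finger opening in m; "grip_force": force on a finger pad.
Only numpy, scipy, OpenCV 4.12 (cv2) and the standard library are available. Lean on these libraries where they do the work, as an engineer would, in place of code of your own. Each camera call takes 0.05 s, during which the arm holds its last target. There are 200 camera calls.

## Working session

There is one attempt and no reset: what is moved stays moved. The work goes in short steps, Python scripts to look and compute and a tool call to move; the robot and the scene stay as the last step left them, time stands still between calls to the robot, and variables do not carry over. Pictures are saved under pics/ and viewed, at most 10 in all, crops included, and the job is handed in when it is done.

Besides the shell and the picture viewer there is one more tool, called after "Request:" as a command line: name --argument value ..., lists and objects as JSON in quotes. drive_tool: Moves the arm, as the interface text tells. Its arguments: {"type":"object","properties":{"rows":{"type":"array","items":{"type":"object","properties":{"claw":{"type":"number"},"x":{"type":"number"},"y":{"type":"number"},"z":{"type":"number"},"ax":{"type":"number"},"ay":{"type":"number"},"az":{"type":"number"}}}},"squeeze":{"type":"number"}},"required":["rows"]}

```bash
mkdir -p pics
cat > h.py <<'E'
import numpy as np,cv2
from workcell import get_state,read_camera
from scipy.spatial.transform import Rotation as R
def pose(c,s=None):
    if 'pose' in c: return np.array(c['pose'])
    T=np.eye(4); q=s['tcp_rot']; T[:3,:3]=R.from_quat([q[1],q[2],q[3],q[0]]).as_matrix(); T[:3,3]=s['position']
    return T@np.array(c['T_tool_cam'])
def K(c):
    f=192/np.tan(np.radians(c['vertical_fov'])/2); return np.array([[f,0,c['cx']],[0,f,c['cy']],[0,0,1.]])
def ray(c,uv,s=None):
    p=cv2.undistortPoints(np.array(uv,float).reshape(-1,1,2),K(c),np.array(c['dist_coeffs'],float))[:,0]
    T=pose(c,s); d=np.c_[p[:,0],-p[:,1],-np.ones(len(p))]@T[:3,:3].T
    return T[:3,3],d
def onz(c,uv,z,s=None):
    o,d=ray(c,uv,s); return o+d*((z-o[2])/d[:,2])[:,None]
def proj(c,P,s=None):
    T=np.linalg.inv(pose(c,s)); X=np.array(P,float).reshape(-1,3)@T[:3,:3].T+T[:3,3]
    X=X*[1,-1,-1]
    return cv2.projectPoints(X,np.zeros(3),np.zeros(3),K(c),np.array(c['dist_coeffs'],float))[0][:,0]
E
python3 - <<'E'
from h import *
s=get_state();print(s)
a=read_camera('scene');b=read_camera('top')
for c in(a,b):print(c['vertical_fov'],np.round(c['pose'],3).tolist())
cv2.imwrite('pics/scene.png',cv2.resize(a['img'],(800,600)));cv2.imwrite('pics/top.png',cv2.resize(b['img'],(800,600)))
E
```

```text
{'clock': 0.0, 'joints': array([-1.33699426e+00,  2.60694003e-01, -1.39408162e-01,  1.17272275e+00,
       -1.27789496e-05,  1.57080986e+00]), 'qvel': array([ 1.06508376e-03, -1.03038947e-04,  1.16285140e-03,  7.65842535e-05,
       -5.98477354e-04, -1.86591491e-03]), 'tau': array([ 5.43998776e-04, -4.05676425e+01,  2.53922617e+01,  1.87755434e-02,
       -1.81774653e-04, -3.34736846e-06]), 'position': array([ 0.1214621 , -0.51002523,  0.23044491]), 'tcp_rot': array([-1.00662617e-03,  9.93175130e-01,  1.16628180e-01, -1.24654923e-04]), 'ft_force': array([-0.53784385,  0.14661786,  0.45652495]), 'moment': array([ 0.00164163, -0.02459663,  0.03302779]), 'grip_force': 0.0, 'finger_gap': 0.08534164703647754}
51.68989761281495 [[0.567, -0.59, 0.574, 1.123], [0.824, 0.408, -0.394, -0.503], [-0.002, 0.696, 0.718, 0.867], [0.0, 0.0, 0.0, 1.0]]
50.31751690584345 [[0.018, 0.995, -0.094, 0.435], [-1.0, 0.017, -0.018, -0.124], [-0.016, 0.094, 0.995, 1.091], [0.0, 0.0, 0.0, 1.0]]
```

View pics/scene.png

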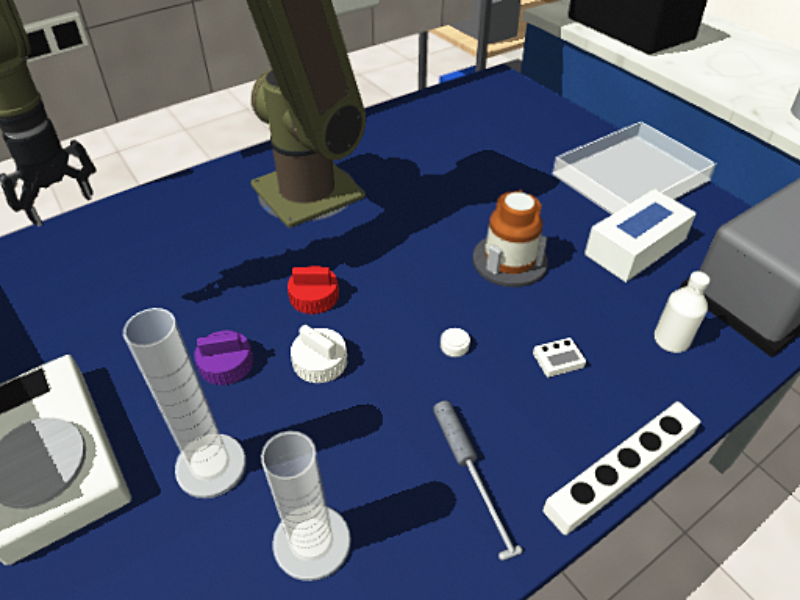

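View pics/top.png

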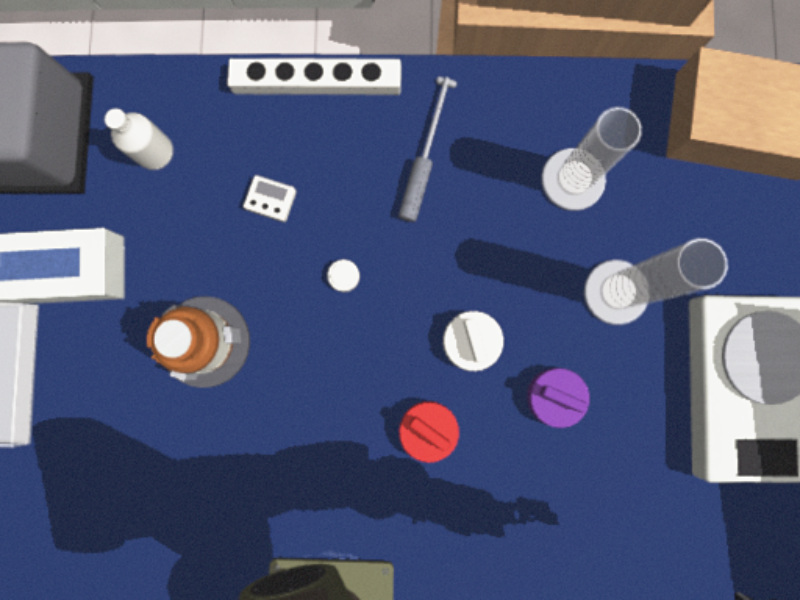

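The scene shows these candidates in the 800x600 top picture:
- White lid with bar at (473,340). It fits: white, bar grip, about 98 mm across.
- Purple lid at (560,398) and red lid at (429,433): look-alikes.
- Small flat cap at (343,275): no bar.
- Jar foil at (173,340).

I'll measure these and confirm with a crop.

```bash
cat > m.py <<'E'
from h import *
def blob(c,uv,lo=150,sat=60):
    h=cv2.cvtColor(c['img'],cv2.COLOR_BGR2HSV); m=((h[...,2]>lo)&(h[...,1]<sat)).astype(np.uint8)
    n,l,st,ce=cv2.connectedComponentsWithStats(m); k=l[int(uv[1]),int(uv[0])]
    return (l==k).astype(np.uint8),st[k],ce[k]
if __name__=='__main__':
    b=read_camera('top');a=read_camera('scene')
    for n,c,uv,z in(('foil top',b,(110,217),.155),('foil sc',a,(332,130),.155),('lid top',b,(296,225),.037),('lid sc',a,(205,230),.037),('cap',b,(219,176),.025),('timer',b,(165,130),.022)):
        m,st,ce=blob(c,uv); cn=max(cv2.findContours(m,0,cv2.CHAIN_APPROX_NONE)[0],key=cv2.contourArea)
        w=onz(c,cn[:,0],z); (x,y),(w1,w2),t=cv2.minAreaRect((w[:,:2]*1000).astype(np.float32))
        print(n,st.tolist(),'centroid',onz(c,[ce],z)[0].round(4),'circle',np.round(cv2.minEnclosingCircle((w[:,:2]*1000).astype(np.float32))[0],1),'size',round(w1),round(w2))
    i=b['img'];cr=cv2.resize(i[180:260,255:355],(700,560),interpolation=cv2.INTER_CUBIC);cv2.imwrite('pics/crop.png',cr)
E
python3 m.py
```

```text
foil top [99, 205, 23, 24, 444] centroid [0.4611 0.2253 0.155 ] circle [461.5 225.3] size 54 52
foil sc [323, 123, 19, 12, 165] centroid [0.463  0.2276 0.155 ] circle [462.5 228.7] size 51 55
lid top [284, 199, 39, 39, 1127] centroid [ 0.4699 -0.2319  0.037 ] circle [ 470. -232.] size 96 97
lid sc [186, 208, 36, 37, 941] centroid [ 0.4791 -0.2375  0.037 ] circle [ 474.9 -237.6] size 100 120
cap [210, 166, 20, 21, 328] centroid [ 0.5769 -0.0128  0.025 ] circle [576.5 -12.7] size 53 50
timer [156, 112, 34, 30, 562] centroid [0.7085 0.1172 0.022 ] circle [709.1 117.9] size 79 62
```

View pics/crop.png

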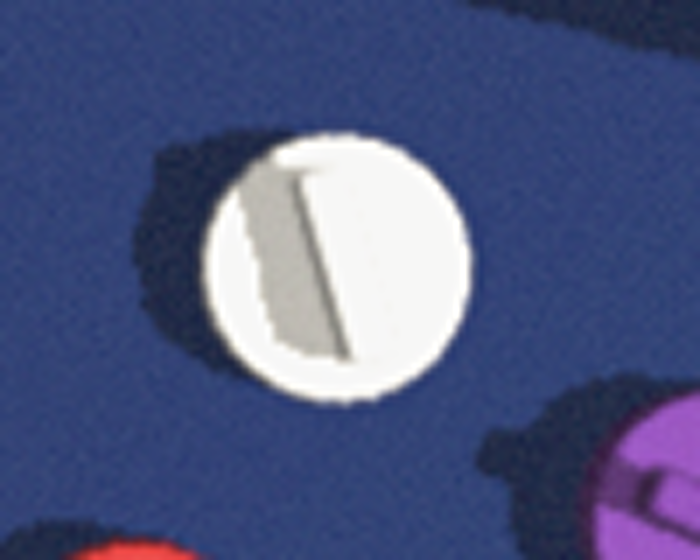

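The crop confirms it: white lid at native (303,218), bar running at about +16° yaw. The lid is 97 mm across at (0.470, -0.232), and the foil at (0.462, 0.226). Moving above the lid for a near look.

Request:
drive_tool --rows '[{"x": 0.403, "y": -0.191, "az": -0.045}, {"x": 0.403, "y": -0.191, "az": -0.045}, {"x": 0.403, "y": -0.191, "az": -0.045}, {"x": 0.403, "y": -0.191, "az": -0.045}, {"x": 0.403, "y": -0.191, "az": -0.045}, {"x": 0.403, "y": -0.191, "az": -0.045}, {"x": 0.403, "y": -0.191, "az": -0.045}, {"x": 0.403, "y": -0.191, "az": -0.045}, {"x": 0.403, "y": -0.191, "az": -0.045}, {"x": 0.403, "y": -0.191, "az": -0.045}]'

```text
validation failed for argument at $.ro...
```

Run:
```python
from h import *
s=get_state();c=read_camera('wrist');print(s['joints'].round(3),s['position'],s['tcp_rot'].round(4),s['qvel'].round(3))
cv2.imwrite('pics/w1raw.png',c['img'])
i=c['img'].copy()
for P in([.47,-.232,.037],[.47,-.232,.071]):
    u=proj(c,[P],s)[0];print(u);cv2.circle(i,tuple(int(v) for v in u),3,(0,0,255),-1)
cv2.imwrite('pics/w1.png',i)
```

```text
[-1.337  0.26  -0.139  1.173 -0.     1.571] [ 0.1215198  -0.51028335  0.23076236] [-6.000e-04  9.932e-01  1.166e-01 -1.000e-04] [-0.    -0.001  0.004 -0.     0.001  0.001]
[  66.98450012 -225.73615862]
[  52.3402158  -246.29644875]
```

View pics/w1.png

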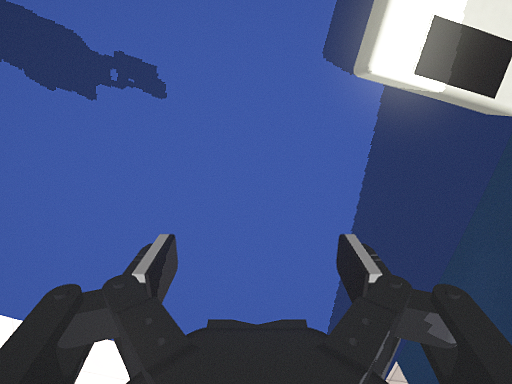

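The wrist picture shows only the bench, because the move was refused: rows probably need all keys.

Request:
drive_tool --rows '[{"claw": 0.085, "x": 0.403, "y": -0.191, "z": 0, "ax": 0, "ay": 0, "az": -0.045}, {"claw": 0.085, "x": 0.403, "y": -0.191, "z": 0, "ax": 0, "ay": 0, "az": -0.045}, {"claw": 0.085, "x": 0.403, "y": -0.191, "z": 0, "ax": 0, "ay": 0, "az": -0.045}, {"claw": 0.085, "x": 0.403, "y": -0.191, "z": 0, "ax": 0, "ay": 0, "az": -0.045}, {"claw": 0.085, "x": 0.403, "y": -0.191, "z": 0, "ax": 0, "ay": 0, "az": -0.045}, {"claw": 0.085, "x": 0.403, "y": -0.191, "z": 0, "ax": 0, "ay": 0, "az": -0.045}, {"claw": 0.085, "x": 0.403, "y": -0.191, "z": 0, "ax": 0, "ay": 0, "az": -0.045}, {"claw": 0.085, "x": 0.403, "y": -0.191, "z": 0, "ax": 0, "ay": 0, "az": -0.045}, {"claw": 0.085, "x": 0.403, "y": -0.191, "z": 0, "ax": 0, "ay": 0, "az": -0.045}, {"claw": 0.085, "x": 0.403, "y": -0.191, "z": 0, "ax": 0, "ay": 0, "az": -0.045}]' --squeeze 60

```text
clock: 1.5
position: [0.4682, -0.2323, 0.2312]
tcp_rot: [-0.0, 0.99, 0.138, -0.0]
ft_force: [-0.4, 0.2, 0.7]
finger_gap: 0.085
grip_force: 0.0
```

Run:
```python
from h import *
s=get_state();c=read_camera('wrist');print(s['joints'].round(3),s['position'],s['tcp_rot'].round(4),s['qvel'].round(3))
cv2.imwrite('pics/w1raw.png',c['img'])
i=c['img'].copy()
for P in([.47,-.232,.037],[.47,-.232,.071]):
    u=proj(c,[P],s)[0];print(u);cv2.circle(i,tuple(int(v) for v in u),3,(0,0,255),-1)
i=cv2.resize(i,(800,600));cv2.imwrite('pics/w2.png',i)
```

```text
[-0.46   0.257 -0.143  1.172 -0.     2.404] [ 0.46818995 -0.23233375  0.23119464] [-0.000e+00  9.904e-01  1.381e-01 -5.000e-04] [-0.012 -0.004 -0.     0.     0.002  0.003]
[256.34722026 160.18450757]
[256.29847967 166.83836933]
```

View pics/w2.png

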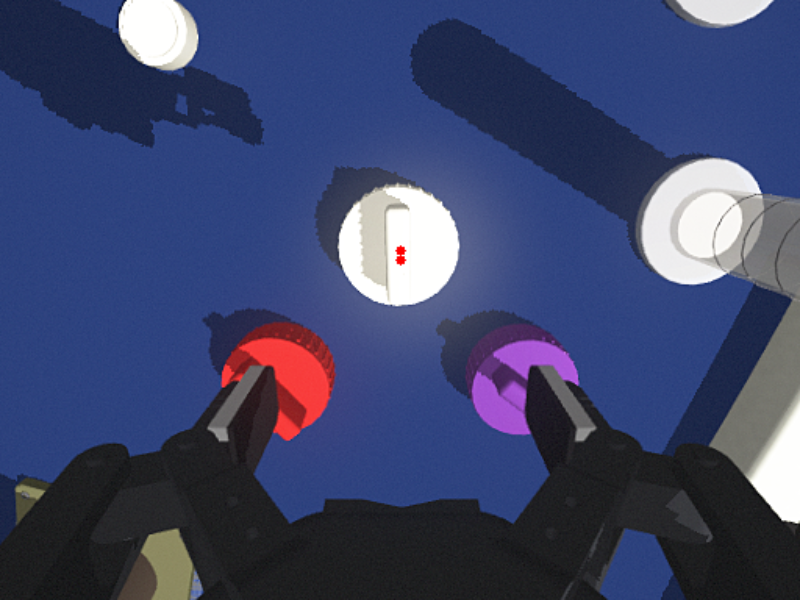

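The wrist view shows the bar vertical (aligned with tool x), at x≈398 in the 800-wide picture. The lid disc is centred near (399,245), against a predicted (400.5,250). Refining before descending.

Run:
```python
from m import *
s=get_state();c=read_camera('wrist')
h=cv2.cvtColor(c['img'],cv2.COLOR_BGR2HSV); m=((h[...,1]<70)&(h[...,2]>110)).astype(np.uint8)
n,l,st,ce=cv2.connectedComponentsWithStats(m);k=l[150,275]
cn=max(cv2.findContours((l==k).astype(np.uint8),0,cv2.CHAIN_APPROX_NONE)[0],key=cv2.contourArea)
w=onz(c,cn[:,0],.037,s); f=(w[:,:2]*1000).astype(np.float32)
print(st[k],cv2.minEnclosingCircle(f),cv2.fitEllipse(f))
T=pose(c,s);print('cam',T[:3,3])
g=c['img'][:,:,1]
for r in(135,145,155,165,175,185): print(r,g[r,240:270].tolist())
```

```text
[ 216  117   78   79 4765] ((472.7554626464844, -229.54986572265625), 49.48544692993164) ((472.1337890625, -229.4588623046875), (95.0453872680664, 96.97942352294922), 105.37655639648438)
cam [ 0.54264236 -0.2122104   0.37359311]
135 [205, 204, 208, 207, 208, 212, 151, 207, 242, 255, 254, 253, 254, 254, 254, 254, 255, 255, 255, 255, 255, 233, 255, 255, 255, 255, 255, 255, 255, 255]
145 [208, 209, 205, 208, 212, 210, 167, 228, 251, 255, 255, 255, 255, 255, 255, 255, 255, 255, 255, 255, 255, 255, 253, 255, 255, 255, 255, 255, 255, 255]
155 [204, 208, 206, 208, 209, 213, 167, 222, 248, 255, 255, 255, 255, 255, 255, 255, 255, 255, 255, 255, 255, 255, 252, 255, 255, 255, 255, 255, 255, 255]
165 [206, 206, 207, 206, 207, 214, 181, 196, 242, 255, 255, 255, 255, 255, 255, 255, 255, 255, 255, 255, 255, 255, 249, 255, 255, 255, 255, 255, 255, 255]
175 [209, 207, 210, 205, 208, 208, 211, 167, 235, 255, 255, 255, 255, 255, 255, 255, 255, 255, 255, 255, 255, 255, 251, 255, 255, 255, 255, 255, 255, 255]
185 [255, 255, 255, 255, 255, 255, 253, 200, 220, 250, 255, 255, 255, 255, 255, 255, 255, 255, 255, 255, 255, 255, 250, 255, 255, 255, 255, 255, 255, 255]
```

Request:
drive_tool --rows '[{"claw": 0.085, "x": 0.003, "y": -0.0005, "z": 0.05, "ax": 0, "ay": 0, "az": -0.015}, {"claw": 0.085, "x": 0.003, "y": -0.0005, "z": 0.1, "ax": 0, "ay": 0, "az": -0.015}, {"claw": 0.085, "x": 0.003, "y": -0.0005, "z": 0.15, "ax": 0, "ay": 0, "az": -0.015}, {"claw": 0.07, "x": 0.003, "y": -0.0005, "z": 0.175, "ax": 0, "ay": 0, "az": -0.015}, {"claw": 0.05, "x": 0.003, "y": -0.0005, "z": 0.188, "ax": 0, "ay": 0, "az": -0.015}, {"claw": 0.03, "x": 0.003, "y": -0.0005, "z": 0.188, "ax": 0, "ay": 0, "az": -0.015}, {"claw": 0.01, "x": 0.003, "y": -0.0005, "z": 0.188, "ax": 0, "ay": 0, "az": -0.015}, {"claw": 0.01, "x": 0.003, "y": -0.0005, "z": 0.188, "ax": 0, "ay": 0, "az": -0.015}, {"claw": 0.01, "x": 0.003, "y": -0.0005, "z": 0.188, "ax": 0, "ay": 0, "az": -0.015}, {"claw": 0.01, "x": 0.003, "y": -0.0005, "z": 0.188, "ax": 0, "ay": 0, "az": -0.015}]' --squeeze 60

```text
clock: 2.85
position: [0.4733, -0.231, 0.0447]
tcp_rot: [0.001, 0.989, 0.146, 0.001]
ft_force: [-0.7, -1.1, 6.5]
finger_gap: 0.0167
grip_force: 60.3
```

Request:
drive_tool --rows '[{"claw": 0.01, "x": 0, "y": 0, "z": -0.04, "ax": 0, "ay": 0, "az": 0}, {"claw": 0.01, "x": 0, "y": 0, "z": -0.09, "ax": 0, "ay": 0, "az": 0}, {"claw": 0.01, "x": 0.011, "y": -0.04, "z": -0.14, "ax": 0, "ay": 0, "az": -0.1}, {"claw": 0.01, "x": 0.024, "y": -0.085, "z": -0.175, "ax": 0, "ay": 0, "az": -0.2}, {"claw": 0.01, "x": 0.038, "y": -0.135, "z": -0.2, "ax": 0, "ay": 0, "az": -0.3}, {"claw": 0.01, "x": 0.053, "y": -0.19, "z": -0.21, "ax": 0, "ay": 0, "az": -0.4}, {"claw": 0.01, "x": 0.068, "y": -0.245, "z": -0.21, "ax": 0, "ay": 0, "az": -0.5}, {"claw": 0.01, "x": 0.083, "y": -0.3, "z": -0.21, "ax": 0, "ay": 0, "az": -0.6}, {"claw": 0.01, "x": 0.098, "y": -0.355, "z": -0.21, "ax": 0, "ay": 0, "az": -0.7}, {"claw": 0.01, "x": 0.11, "y": -0.395, "z": -0.21, "ax": 0, "ay": 0, "az": -0.8}]'

```text
clock: 4.1
position: [0.4623, 0.182, 0.2532]
tcp_rot: [-0.0, 0.853, 0.522, -0.0]
ft_force: [0.2, -0.4, -2.0]
finger_gap: 0.017
grip_force: 59.3
```

Request:
drive_tool --rows '[{"claw": 0.01, "x": 0.02, "y": -0.01, "z": 0, "ax": 0, "ay": 0, "az": 0}, {"claw": 0.01, "x": 0.039, "y": -0.02, "z": 0, "ax": 0, "ay": 0, "az": 0}, {"claw": 0.01, "x": 0.039, "y": -0.02, "z": 0, "ax": 0, "ay": 0, "az": 0}, {"claw": 0.01, "x": 0.039, "y": -0.02, "z": 0, "ax": 0, "ay": 0, "az": 0}]'

```text
clock: 4.6
position: [0.4628, 0.223, 0.2531]
tcp_rot: [0.0, 0.854, 0.52, -0.0]
ft_force: [-0.7, 0.6, -1.4]
finger_gap: 0.0171
grip_force: 59.3
```

Run:
```python
from h import *
s=get_state();c=read_camera('wrist');a=read_camera('scene');print(s['joints'].round(3),s['position'],s['tcp_rot'].round(4))
print(proj(c,[[.462,.226,.155]],s))
cv2.imwrite('pics/w3.png',np.hstack([cv2.resize(c['img'],(400,300)),cv2.resize(a['img'][30:230,220:487],(400,300))]))
```

```text
[ 0.449  0.233 -0.118  1.221 -0.     2.497] [0.46282991 0.222967   0.25310413] [ 2.000e-04  8.541e-01  5.200e-01 -5.000e-04]
[[253.7508098  182.36191572]]
```

View pics/w3.png

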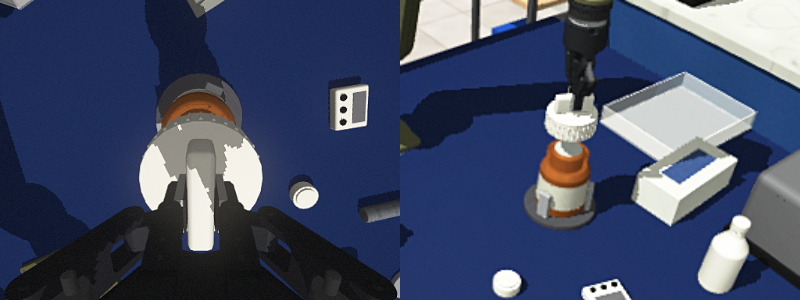

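The lid is held level above the jar. In the wrist half the lid disc runs x≈139–262 and the bar ends are at about (200,138) and (200,250). Locating the bar's middle in the tool frame.

Run:
```python
from h import *
s=get_state();c=read_camera('wrist');g=cv2.cvtColor(c['img'],cv2.COLOR_BGR2GRAY)
print('col',[(r,int(g[r,262])) for r in list(range(168,190))+list(range(308,330))])
print('row226',[(u,int(g[226,u])) for u in list(range(170,186))+list(range(326,342))])
print('row200',[(u,int(g[200,u])) for u in list(range(176,194))+list(range(318,336))])
T=np.linalg.inv(pose(c,s)); 
q=s['tcp_rot'];M=R.from_quat([q[1],q[2],q[3],q[0]]).as_matrix()
z=s['position'][2]
for uv,h in(((257,177),.0263),((257,320),.0263),((178,226),-.0077),((335,226),-.0077)):
    print(uv,(M.T@(onz(c,[uv],z+h,s)[0]-s['position'])*1000).round(1))
```

```text
col [(168, 143), (169, 144), (170, 144), (171, 146), (172, 146), (173, 144), (174, 142), (175, 142), (176, 149), (177, 136), (178, 96), (179, 106), (180, 104), (181, 107), (182, 103), (183, 106), (184, 108), (185, 107), (186, 106), (187, 108), (188, 107), (189, 108), (308, 243), (309, 242), (310, 242), (311, 242), (312, 243), (313, 242), (314, 242), (315, 242), (316, 241), (317, 242), (318, 243), (319, 251), (320, 220), (321, 27), (322, 50), (323, 42), (324, 34), (325, 34), (326, 35), (327, 31), (328, 28), (329, 35)]
row226 [(170, 54), (171, 55), (172, 56), (173, 56), (174, 57), (175, 60), (176, 55), (177, 58), (178, 199), (179, 248), (180, 242), (181, 238), (182, 238), (183, 239), (184, 239), (185, 239), (326, 242), (327, 242), (328, 242), (329, 242), (330, 241), (331, 242), (332, 242), (333, 243), (334, 249), (335, 241), (336, 43), (337, 56), (338, 66), (339, 65), (340, 64), (341, 61)]
row200 [(176, 56), (177, 59), (178, 61), (179, 52), (180, 56), (181, 50), (182, 129), (183, 154), (184, 222), (185, 241), (186, 241), (187, 239), (188, 239), (189, 239), (190, 239), (191, 240), (192, 239), (193, 240), (318, 240), (319, 239), (320, 241), (321, 241), (322, 240), (323, 240), (324, 241), (325, 240), (326, 242), (327, 242), (328, 243), (329, 238), (330, 205), (331, 255), (332, 37), (333, 60), (334, 62), (335, 64)]
(257, 177) [ 43.2   0.8 -26.3]
(257, 320) [-35.    0.7 -26.3]
(178, 226) [  3.  -46.5   7.7]
(335, 226) [ 2.9 47.4  7.7]
```

Request:
drive_tool --rows '[{"claw": 0.01, "x": 0.003, "y": -0.003, "z": 0.02, "ax": 0, "ay": 0, "az": 0}, {"claw": 0.01, "x": 0.003, "y": -0.003, "z": 0.035, "ax": 0, "ay": 0, "az": 0}, {"claw": 0.01, "x": 0.003, "y": -0.003, "z": 0.045, "ax": 0, "ay": 0, "az": 0}, {"claw": 0.01, "x": 0.003, "y": -0.003, "z": 0.052, "ax": 0, "ay": 0, "az": 0}, {"claw": 0.01, "x": 0.003, "y": -0.003, "z": 0.057, "ax": 0, "ay": 0, "az": 0}, {"claw": 0.01, "x": 0.003, "y": -0.003, "z": 0.06, "ax": 0, "ay": 0, "az": 0}, {"claw": 0.01, "x": 0.003, "y": -0.003, "z": 0.06, "ax": 0, "ay": 0, "az": 0}]'

```text
clock: 5.62
position: [0.4619, 0.2276, 0.1933]
tcp_rot: [-0.0, 0.854, 0.52, 0.0]
ft_force: [-0.1, 0.1, -0.3]
finger_gap: 0.0172
grip_force: 59.3
```

Request:
drive_tool --rows '[{"claw": 0.01, "x": 0, "y": 0, "z": 0.002, "ax": 0, "ay": 0, "az": 0}, {"claw": 0.01, "x": 0, "y": 0, "z": 0.004, "ax": 0, "ay": 0, "az": 0}, {"claw": 0.01, "x": 0, "y": 0, "z": 0.006, "ax": 0, "ay": 0, "az": 0}, {"claw": 0.01, "x": 0, "y": 0, "z": 0.006, "ax": 0, "ay": 0, "az": 0}]'

```text
clock: 6.12
position: [0.4621, 0.2276, 0.1884]
tcp_rot: [0.0, 0.854, 0.52, 0.001]
ft_force: [-1.1, -0.6, 5.8]
finger_gap: 0.017
grip_force: 60.5
```

Request:
drive_tool --rows '[{"claw": 0.01, "x": 0, "y": 0, "z": 0.001, "ax": 0, "ay": 0, "az": -0.05}, {"claw": 0.01, "x": 0, "y": 0, "z": 0.001, "ax": 0, "ay": 0, "az": -0.1}, {"claw": 0.01, "x": 0, "y": 0, "z": 0.001, "ax": 0, "ay": 0, "az": -0.15}, {"claw": 0.01, "x": 0, "y": 0, "z": 0.001, "ax": 0, "ay": 0, "az": -0.2}, {"claw": 0.01, "x": 0, "y": 0, "z": 0.001, "ax": 0, "ay": 0, "az": -0.2}]'

```text
clock: 6.75
position: [0.4632, 0.2288, 0.1884]
tcp_rot: [-0.0, 0.798, 0.603, 0.002]
ft_force: [-0.9, 1.6, 7.9]
finger_gap: 0.0169
grip_force: 60.7
```

```bash
python3 -c "
from h import *
s=get_state();print(s['position'],s['ft_force'].round(2),s['moment'].round(3),s['joints'].round(3))"
```

```text
[0.46319412 0.22878373 0.18843877] [-0.91  1.59  7.86] [0.163 0.349 0.172] [ 4.580e-01  2.650e-01 -2.460e-01  1.055e+00  1.000e-03  2.305e+00]
```

Request:
drive_tool --rows '[{"claw": 0.01, "x": 0, "y": 0, "z": 0, "ax": 0, "ay": 0, "az": -0.05}, {"claw": 0.01, "x": 0, "y": 0, "z": 0, "ax": 0, "ay": 0, "az": -0.1}, {"claw": 0.01, "x": 0, "y": 0, "z": 0, "ax": 0, "ay": 0, "az": -0.15}, {"claw": 0.01, "x": 0, "y": 0, "z": 0, "ax": 0, "ay": 0, "az": -0.2}, {"claw": 0.01, "x": 0, "y": 0, "z": 0, "ax": 0, "ay": 0, "az": -0.2}]'

```text
clock: 7.38
position: [0.4631, 0.2288, 0.1884]
tcp_rot: [0.0, 0.733, 0.68, 0.002]
ft_force: [-1.3, 1.6, 9.3]
finger_gap: 0.0168
grip_force: 60.7
```

Request:
drive_tool --rows '[{"claw": 0.01, "x": 0, "y": 0, "z": 0, "ax": 0, "ay": 0, "az": -0.05}, {"claw": 0.01, "x": 0, "y": 0, "z": 0, "ax": 0, "ay": 0, "az": -0.1}, {"claw": 0.01, "x": 0, "y": 0, "z": 0, "ax": 0, "ay": 0, "az": -0.15}, {"claw": 0.01, "x": 0, "y": 0, "z": 0, "ax": 0, "ay": 0, "az": -0.2}, {"claw": 0.01, "x": 0, "y": 0, "z": 0, "ax": 0, "ay": 0, "az": -0.2}]'

```text
clock: 8.0
position: [0.463, 0.2289, 0.1884]
tcp_rot: [0.0, 0.662, 0.75, 0.002]
ft_force: [-1.2, 1.2, 8.2]
finger_gap: 0.0169
grip_force: 60.7
```

Request:
drive_tool --rows '[{"claw": 0.01, "x": 0, "y": 0, "z": 0, "ax": 0, "ay": 0, "az": -0.05}, {"claw": 0.01, "x": 0, "y": 0, "z": 0, "ax": 0, "ay": 0, "az": -0.1}, {"claw": 0.01, "x": 0, "y": 0, "z": 0, "ax": 0, "ay": 0, "az": -0.15}, {"claw": 0.01, "x": 0, "y": 0, "z": 0, "ax": 0, "ay": 0, "az": -0.2}, {"claw": 0.01, "x": 0, "y": 0, "z": 0, "ax": 0, "ay": 0, "az": -0.2}]'

```text
clock: 8.62
position: [0.4633, 0.2288, 0.1882]
tcp_rot: [0.001, 0.584, 0.812, 0.002]
ft_force: [-1.0, 0.7, 7.0]
finger_gap: 0.017
grip_force: 60.5
```

Request:
drive_tool --rows '[{"claw": 0.01, "x": 0, "y": 0, "z": 0, "ax": 0, "ay": 0, "az": -0.05}, {"claw": 0.01, "x": 0, "y": 0, "z": 0, "ax": 0, "ay": 0, "az": -0.1}, {"claw": 0.01, "x": 0, "y": 0, "z": 0, "ax": 0, "ay": 0, "az": -0.15}, {"claw": 0.01, "x": 0, "y": 0, "z": 0, "ax": 0, "ay": 0, "az": -0.2}, {"claw": 0.01, "x": 0, "y": 0, "z": 0, "ax": 0, "ay": 0, "az": -0.2}]'

```text
clock: 9.25
position: [0.4619, 0.2276, 0.1863]
tcp_rot: [-0.0, 0.501, 0.866, -0.0]
ft_force: [0.5, 0.5, -1.9]
finger_gap: 0.017
grip_force: 59.4
```

The vertical force vanished and z fell, so the lugs are over the openings. Lowering.

Request:
drive_tool --rows '[{"claw": 0.01, "x": 0, "y": 0, "z": 0.003, "ax": 0, "ay": 0, "az": 0}, {"claw": 0.01, "x": 0, "y": 0, "z": 0.006, "ax": 0, "ay": 0, "az": 0}, {"claw": 0.01, "x": 0, "y": 0, "z": 0.009, "ax": 0, "ay": 0, "az": 0}, {"claw": 0.01, "x": 0, "y": 0, "z": 0.0105, "ax": 0, "ay": 0, "az": 0}, {"claw": 0.01, "x": 0, "y": 0, "z": 0.0105, "ax": 0, "ay": 0, "az": 0}]'

```text
clock: 9.88
position: [0.4619, 0.2275, 0.1765]
tcp_rot: [0.0, 0.5, 0.866, 0.0]
ft_force: [-1.9, -1.1, 5.2]
finger_gap: 0.017
grip_force: 60.3
```

Dropped by 12 mm, at the predicted height. Screwing forward.

Request:
drive_tool --rows '[{"claw": 0.01, "x": 0, "y": 0, "z": -0.0005, "ax": 0, "ay": 0, "az": 0.06}, {"claw": 0.01, "x": 0, "y": 0, "z": -0.0005, "ax": 0, "ay": 0, "az": 0.12}, {"claw": 0.01, "x": 0, "y": 0, "z": 0, "ax": 0, "ay": 0, "az": 0.18}, {"claw": 0.01, "x": 0, "y": 0, "z": 0.0004, "ax": 0, "ay": 0, "az": 0.24}, {"claw": 0.01, "x": 0, "y": 0, "z": 0.0008, "ax": 0, "ay": 0, "az": 0.3}, {"claw": 0.01, "x": 0, "y": 0, "z": 0.0012, "ax": 0, "ay": 0, "az": 0.36}, {"claw": 0.01, "x": 0, "y": 0, "z": 0.0016, "ax": 0, "ay": 0, "az": 0.42}, {"claw": 0.01, "x": 0, "y": 0, "z": 0.002, "ax": 0, "ay": 0, "az": 0.48}, {"claw": 0.01, "x": 0, "y": 0, "z": 0.0024, "ax": 0, "ay": 0, "az": 0.54}, {"claw": 0.01, "x": 0, "y": 0, "z": 0.0028, "ax": 0, "ay": 0, "az": 0.6}]'

```text
clock: 11.12
position: [0.4625, 0.2273, 0.1738]
tcp_rot: [0.001, 0.735, 0.679, 0.0]
ft_force: [-0.3, -1.2, 4.9]
finger_gap: 0.0171
grip_force: 60.2
```

Request:
drive_tool --rows '[{"claw": 0.01, "x": 0, "y": 0, "z": 0.0005, "ax": 0, "ay": 0, "az": 0.06}, {"claw": 0.01, "x": 0, "y": 0, "z": 0.001, "ax": 0, "ay": 0, "az": 0.12}, {"claw": 0.01, "x": 0, "y": 0, "z": 0.0014, "ax": 0, "ay": 0, "az": 0.18}, {"claw": 0.01, "x": 0, "y": 0, "z": 0.0018, "ax": 0, "ay": 0, "az": 0.24}, {"claw": 0.01, "x": 0, "y": 0, "z": 0.0022, "ax": 0, "ay": 0, "az": 0.3}, {"claw": 0.01, "x": 0, "y": 0, "z": 0.0027, "ax": 0, "ay": 0, "az": 0.36}, {"claw": 0.01, "x": 0, "y": 0, "z": 0.0032, "ax": 0, "ay": 0, "az": 0.42}, {"claw": 0.01, "x": 0, "y": 0, "z": 0.0036, "ax": 0, "ay": 0, "az": 0.46}, {"claw": 0.01, "x": 0, "y": 0, "z": 0.0036, "ax": 0, "ay": 0, "az": 0.46}]'

```text
clock: 12.25
position: [0.4625, 0.2278, 0.1705]
tcp_rot: [0.0, 0.87, 0.494, 0.001]
ft_force: [-1.2, -0.9, 5.7]
finger_gap: 0.0166
grip_force: 60.3
```

```bash
python3 -c "
from h import *
s=get_state();print(s['position'],s['ft_force'].round(2),s['moment'].round(3),s['joints'].round(3))"
```

```text
[0.46253793 0.22777254 0.17046204] [-1.18 -0.86  5.71] [-0.148  0.302 -0.124] [ 0.458  0.277 -0.279  1.013 -0.     2.566]
```

Request:
drive_tool --rows '[{"claw": 0.01, "x": 0, "y": 0, "z": 0.0002, "ax": 0, "ay": 0, "az": 0.04}, {"claw": 0.01, "x": 0, "y": 0, "z": 0.0004, "ax": 0, "ay": 0, "az": 0.08}, {"claw": 0.01, "x": 0, "y": 0, "z": 0.0006, "ax": 0, "ay": 0, "az": 0.12}, {"claw": 0.01, "x": 0, "y": 0, "z": 0.0008, "ax": 0, "ay": 0, "az": 0.16}, {"claw": 0.01, "x": 0, "y": 0, "z": 0.001, "ax": 0, "ay": 0, "az": 0.2}, {"claw": 0.01, "x": 0, "y": 0, "z": 0.001, "ax": 0, "ay": 0, "az": 0.24}, {"claw": 0.01, "x": 0, "y": 0, "z": 0.001, "ax": 0, "ay": 0, "az": 0.24}]'

```text
clock: 13.12
position: [0.4626, 0.2283, 0.1701]
tcp_rot: [0.0, 0.92, 0.392, 0.001]
ft_force: [-1.0, -1.6, 9.3]
finger_gap: 0.0171
grip_force: 139.3
```

```bash
python3 -c "
from h import *
s=get_state();print(s['position'],s['ft_force'].round(2),s['moment'].round(3),s['joints'].round(3),s['tcp_rot'])"
```

```text
[0.46261609 0.22832668 0.17006721] [-1.03 -1.63  9.29] [-0.509  0.383  4.287] [ 4.590e-01  2.770e-01 -2.800e-01  1.011e+00 -1.000e-03  2.794e+00] [4.88784302e-04 9.19788818e-01 3.92410629e-01 1.47997284e-03]
```

The torque rose to 4.3 N·m at the expected height (18.3 mm below riding), so the lid is against the stop. Easing off, opening and retreating.

Request:
drive_tool --rows '[{"claw": 0.01, "x": 0, "y": 0, "z": 0, "ax": 0, "ay": 0, "az": -0.03}, {"claw": 0.01, "x": 0, "y": 0, "z": 0, "ax": 0, "ay": 0, "az": -0.05}, {"claw": 0.04, "x": 0, "y": 0, "z": 0, "ax": 0, "ay": 0, "az": -0.05}, {"claw": 0.07, "x": 0, "y": 0, "z": 0, "ax": 0, "ay": 0, "az": -0.05}, {"claw": 0.08, "x": 0, "y": 0, "z": -0.002, "ax": 0, "ay": 0, "az": -0.05}, {"claw": 0.08, "x": 0, "y": 0, "z": -0.01, "ax": 0, "ay": 0, "az": -0.05}, {"claw": 0.08, "x": 0, "y": 0, "z": -0.04, "ax": 0, "ay": 0, "az": -0.05}, {"claw": 0.08, "x": 0, "y": 0, "z": -0.08, "ax": 0, "ay": 0, "az": -0.05}, {"claw": 0.08, "x": 0, "y": 0, "z": -0.12, "ax": 0, "ay": 0, "az": -0.05}, {"claw": 0.08, "x": 0, "y": 0, "z": -0.12, "ax": 0, "ay": 0, "az": -0.05}]'

```text
clock: 14.38
position: [0.464, 0.2285, 0.2924]
tcp_rot: [-0.0, 0.912, 0.409, 0.004]
ft_force: [0.0, 0.1, 0.3]
finger_gap: 0.08
grip_force: 0.0
```

Run:
```python
from h import *
s=get_state();a=read_camera('wrist');b=read_camera('scene');print(s['position'],s['ft_force'].round(1))
cv2.imwrite('pics/end.png',np.hstack([cv2.resize(a['img'],(400,300)),cv2.resize(b['img'][80:200,260:420],(400,300))]))
h=cv2.cvtColor(a['img'],cv2.COLOR_BGR2HSV)
P=[[.462,.227,.1625],[.462,.227,.1965]]; print(proj(a,P,s),proj(b,P))
```

```text
[0.46398009 0.22849734 0.29235379] [0.  0.1 0.3]
[[255.24738303 178.75199819]
 [255.15307578 189.09453261]] [[331.97701257 126.33892517]
 [333.50223533 116.88559185]]
```

View pics/end.png

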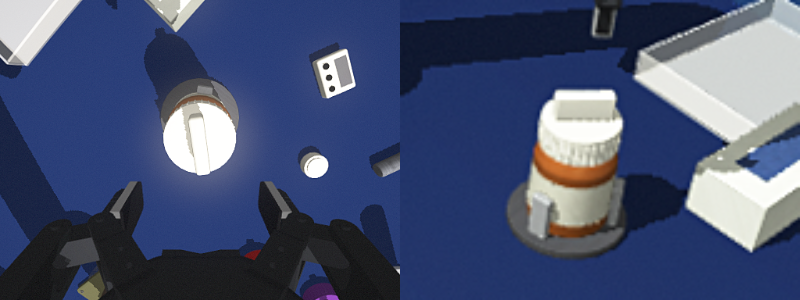

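The lid sits low and level on the jar. The disc is at (200,138) in the wrist half, as predicted, and the gripper is clear. Handing in.

```bash
python3 -c "
from workcell import finish_job;print(finish_job())"
```

```text
the job is handed in; nothing more can be done
None
```

The lid dropped into the thread, was screwed clockwise to the end stop and released, and I handed the job in at about 14.5 s of the 61 s; no verdict came back.

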